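# Zero the bench comparator on a setting block

## Task

Zero the bench comparator on the middle-length (54 mm) setting block: take that block out of the wooden stand, lay it on the comparator's rest, lengthwise and centred between spindle and plunger, and let go of it while the pointer is still idle. Then turn the knob clockwise, a little at a time, until the dial pointer stands on the long bold mark, without ever running the pointer over to its far stop. Leave the other two blocks in the stand and do not disturb anything else on the bench.

Things in the scene. Friction and masses are not known exactly. Their poses are not given: they have to be found in the camera images.
- gauge: bench comparator, grey casting fixed to the bench, 104 x 254 mm, bed 14 mm thick, spine to 21 mm. Origin on the bench under the measuring axis, which is 47 mm up and runs along its y from the headstock (-y end, 58 x 66 mm, 66 mm tall, knob on top) to the tailstock (+y end, with a round dial 94 mm across centred at y = +85 mm, top 88 mm up)
- rest (a point): centre of the top of the steel rest, 34 mm above the bench, 20 mm wide (gauge x), 46 mm long (gauge y from -29 to +17 mm), open at both sides; a block lies on it lengthwise along gauge y, overhanging 3 mm at each side
- spindle_face (a point): centre of the flat 17 mm face of the steel spindle, looking to gauge +y, 47 mm above the bench. The knob drives it towards the plunger, 6 mm per rad. It starts 64 to 72 mm from the plunger, so the block goes in with 5 to 9 mm free at each end: no room for fingers at its ends
- plunger_face (a point): centre of the flat 17 mm face of the spring plunger, looking to gauge -y, 47 mm above the bench (idle at gauge y = +30 mm). The spindle pushes the block along the rest against it; it yields up to 6 mm (2 N, then 1 N more per mm) and so turns the pointer
- knob_grip (a point): on the axis of the round knurled knob, upright on the headstock: 32 mm diameter, knurl from 75 to 95 mm above the bench, top 97 mm; this point is 89.5 mm up. Grip it across from above; the headstock top below it is at 66 mm, the knob's seat at 70 mm. It stays where it is left (friction 0.12 N m) and needs several grips
- gauge_knob (a joint): knob angle, rad, 0 to 6, grows clockwise seen from above (spindle advances 6 mm per rad towards the plunger); at 0 the two faces are 72 mm apart; starts between 0 and 1.2
- gauge_pointer (a joint): pointer angle, rad: 0 idle (leaning to gauge -x), 0.60 exactly on the long bold mark, 1.2 far stop. Turns clockwise from above, 0.2 rad per mm of plunger travel, that is 1.2 rad per rad of knob once spindle, block and plunger touch. It lies under a window
- pointer_tip (a point): tip of the thin black pointer, 58 mm from its pivot, on the white dial face 80 mm above the bench
- dial_mark (a point): middle of the long bold mark on the dial face, 14 mm long, in line with the pivot along gauge y; the other scale strokes are short and thin, 0.15 rad apart
- stand: wooden stand fixed to the bench, 30 mm (its x) x 120 mm (its y), origin on the bench under its centre. Grooves at y = -36, 0 and +36 mm, floor 14 mm, ribs 27 mm above the bench. A block lies in each along the stand's x and sticks out at both sides; which lies where varies. They are 10 mm apart: fingers pass only at their ends
- block_mid: plain steel setting block, 54 mm long (its x) x 26 x 26 mm, 0.23 to 0.36 kg, origin at the centre of its underside: the one to use
- block_short: plain steel setting block, 44 mm long (its x) x 26 x 26 mm, origin at the centre of its underside: stays in the stand
- block_long: plain steel setting block, 64 mm long (its x) x 26 x 26 mm, origin at the centre of its underside: stays in the stand
- machine_vice: small drill-press vice screwed to the bench, always in the same place: 245 mm (its x) x 100 mm (its y), 58 mm tall, origin on the bench under its centre. An obstacle only; the only other thing to mind is a wall shelf whose front edge is at world x = 0.57 m, 0.43 m above the bench (keep wrist and arm clear of it)
- spray_can: loose spray can standing upright, 66 mm across, 200 mm tall, origin under its centre: leave alone
- marker: loose marker pen lying along its y, 135 mm long, 17 mm thick: leave alone
- wrench: loose combination wrench lying flat along its y, 219 x 40 x 9 mm: leave alone
- screwdriver: loose black screwdriver lying along its y, 241 mm long, 31 mm thick: leave alone
Not all that is in view belongs to the job. What is shaped like the block_mid but black or yellow is not meant.

How it is judged:
On the way:
1. the 54 mm block lies on the rest between spindle and plunger, let go, the pointer still idle (x of block_mid in the frame of gauge between -0.008 and 0.008 m and y of block_mid in the frame of gauge between -0.02 and 0.02 m and z of block_mid in the frame of gauge between 0.031 and 0.038 m and angle between the x axis of block_mid and the y axis of gauge, either way round below 0.1 rad and contact force between the fingers and block_mid below 0.1 N and value of joint gauge_pointer below 0.12 rad), for 0.2 s.
At the end, for the whole second after the job is handed in: the 54 mm block lies at rest on the comparator's rest, on the measuring axis within 8 mm and along it within 0.1 rad; the pointer stands within 0.07 rad (4 mm at its tip) of the long mark; the other two blocks are in the stand within 20 mm of where they were (x of block_mid in the frame of gauge between -0.008 and 0.008 m and y of block_mid in the frame of gauge between -0.02 and 0.02 m and z of block_mid in the frame of gauge between 0.031 and 0.038 m and angle between the x axis of block_mid and the y axis of gauge, either way round below 0.1 rad and value of joint gauge_pointer between 0.53 and 0.67 rad and linear speed of block_mid below 0.01 m/s and distance of each of block_short, block_long from where it was at the start of the episode below 0.02 m); the robot touches nothing.
It fails at once if the pointer is run over to its far stop (beyond 1.05 rad) (value of joint gauge_pointer above 1.05 rad).
It fails at once if another thing on the bench (spray can, marker, wrench, screwdriver) is moved by more than 30 mm (distance of any of spray_can, marker, wrench, screwdriver from where it was at the start of the episode above 0.03 m).
It also fails if it takes over 72 s, if anything falls off the work surface, if the arm or the gripper's body presses on something with over 40 N, if the wrist force passes 120 N, or if a joint passes its speed limit or range.

## Robot

A 6-joint arm with a two-finger parallel gripper is mounted at the origin on a cart in front of the work surface, level with it; the furniture and walls round the work are solid. World frame = base frame: x ahead of the robot, y to its left, z up, the work surface at z = 0. Lengths are in m, angles in rad, forces in N, time in s.
With the tool pointing down it reaches from about 0.225 to 0.725 m from the base axis. Payload 3.1 kg.
Tool frame: the origin (TCP) lies midway between the tips of the shut fingers; the grasp point (between the pads) lies 19 mm behind it (env.grasp_offset is the distance from the TCP to the grasp point, in m); z points along the fingers, y is the line along which they close (so a half turn about z gives the same grasp; the last joint's range is limited). The gripper opens to 85 mm and grips with 20 to 120 N. Pads are 22 mm wide; open, the fingers measure 114 mm over their backs; the gripper's body (76 mm by 85 mm) begins 54 mm behind the grasp point. The pads swing forward as they close: fully open they stand 13 mm farther back than shut.
Start: joints at [-1.467, 0.048, 0.099, 1.622, 0, 1.443], TCP at [0.121, -0.511, 0.201] pointing down, gripper open.
Joint ranges: [-2.91, 2.91], [-0.99, 1.94], [-1.21, 1.42], [-2.12, 2.29], [-1.49, 1.47], [-3.14, 3.14]. Speed limits (rad/s): [2.79, 2.79, 3.14, 3.14, 3.14, 3.14].

## Interface

Orientations are given as a unit quaternion [w, x, y, z].
In Python, from station import status, cams, order, env gives the robot as it stands. The module is installed in compiled form; this text tells all that it offers.
- The arm moves only by the tool drive_tool, never from a script. Its arguments are lists of equal length, an entry for each row: "translation": the shift along the world's x, y, z scaled (see below), a list of three; "angular": the turn, a rotation vector about the world's x, y, z scaled (see below), a list of three; "fingers": the closure, from -1 (fully open) to 1 (shut). In form: {"translation": [[dx, dy, dz], ...], "angular": [[wx, wy, wz], ...], "fingers": [fingers, ...]}. A call has 1 to 12 rows; each row is the pose to reach, as a shift and turn from the pose commanded when the call began; what a row does not reach only later rows make up. The controller multiplies each number of a shift by 50 cm and each number of a turn by 1.5 rad. A row lasts 1/8 s, in which the tool goes at most 62.5 mm and 10.7 degrees, less where a joint would pass 70% of its speed; a pose out of reach is approached as far as the arm can. A call with a number of a shift or a turn outside -1 to 1 is refused whole. A call with a gripper value outside its range is refused whole. The fingers move at their own pace and stop on an object; "squeeze" is the grip in N (left out, the last holds). Time passes only in rows, so rows that repeat a pose let the fingers close. It gives the time, the measured TCP pose, the force, the opening and the grip force at its end, in the units of the state.
- status.get_state(): the state, without advancing time (a new reading comes with each control period).
- cams.snapshot(name): name is "side" or "top"; returns a dict with "color" (400x640x3 uint8, blue, green, red), "mtx" (3x3 intrinsics, pixels), "position" and "attitude" of the camera in the world. Camera axes: x right, y up, looking along -z (the intrinsics and any distortion apply to the point x, -y, -z); pixel columns grow to the right and rows downward; lengths in m; the calibration is good to about 2 mm. A picture is of the moment at which its call begins. There is no depth.
- order.finish_job(): hands the job in; it is judged then, once.
The state is a dict: "t": time; "qpos": joint angles; "qvel": joint speeds; "joint_torque": joint torques, N m; "eef_pos": TCP position; "eef_rot": TCP orientation; "wrist_force": force on the tool from outside, world axes, zero at the start; "torque": the same for the moment, N m; "finger_gap": opening from 0.0 (shut) to 1.0 (fully open); "finger_force": force on a finger pad.
Only numpy, scipy, OpenCV 4.12 (cv2) and the standard library are available. Lean on these libraries where they do the work, as an engineer would, in place of code of your own. Each camera call takes 0.05 s, during which the arm holds its last target. There are 200 camera calls.

## Working session

There is one attempt and no reset: what is moved stays moved. The work goes in short steps, Python scripts to look and compute and a tool call to move; the robot and the scene stay as the last step left them, time stands still between calls to the robot, and variables do not carry over. Pictures are saved under pics/ and viewed, at most 10 in all, crops included, and the job is handed in when it is done.

Besides the shell and the picture viewer there is one more tool, called as name(argument=value, ...) on one line, values as JSON. drive_tool: Moves the arm, as the interface text tells. Its arguments: {"type":"object","properties":{"translation":{"type":"array"},"angular":{"type":"array"},"fingers":{"type":"array"},"squeeze":{"type":"number"}},"required":["translation","angular","fingers"]}

```bash
mkdir -p pics; python3 - <<'E'
from station import status,cams,env
import cv2,numpy as np
s=status.get_state();print(s, env.grasp_offset)
for n in("top","side"):
    c=cams.snapshot(n);cv2.imwrite(f"pics/{n}0.png",c["color"]);print(n,c["mtx"],c["position"],c["attitude"],[k for k in c])
E
```

```text
{'t': 0.0, 'qpos': array([-1.46679835e+00,  4.87324954e-02,  9.75005108e-02,  1.62200471e+00,
       -3.56137263e-06,  1.44300946e+00]), 'qvel': array([ 4.59370234e-04,  2.83843617e-05, -8.00988254e-04, -2.22514491e-04,
        1.38510189e-03, -1.54251234e-03]), 'joint_torque': array([ 2.11033389e-04, -3.38782060e+01,  3.20015180e+01,  2.03606207e-02,
       -1.26086647e-04, -1.05896987e-06]), 'eef_pos': array([ 0.1205181 , -0.51023865,  0.20007798]), 'eef_rot': array([-1.22011964e-03,  9.93291247e-01,  1.15633084e-01,  1.27325226e-05]), 'wrist_force': array([ 0.49545429,  0.18727163, -0.00218038]), 'torque': array([ 0.02829744, -0.03737743,  0.0170822 ]), 'finger_force': 0.0, 'finger_gap': 0.9987028496877949} 0.0187
top [[404.60205764   0.         322.31797859]
 [  0.         404.60205764 206.92600512]
 [  0.           0.           1.        ]] [ 0.31978717 -0.2007525   1.17701512] [ 0.71223276  0.04913878 -0.04382508 -0.69884851] ['color', 'mtx', 'position', 'attitude']
side [[398.51714651   0.         324.07680566]
 [  0.         398.51714651 198.55822914]
 [  0.           0.           1.        ]] [0.23141317 0.77606442 0.68141159] [-0.10839542 -0.06952179  0.48921733  0.86260278] ['color', 'mtx', 'position', 'attitude']
```

View pics/top0.png

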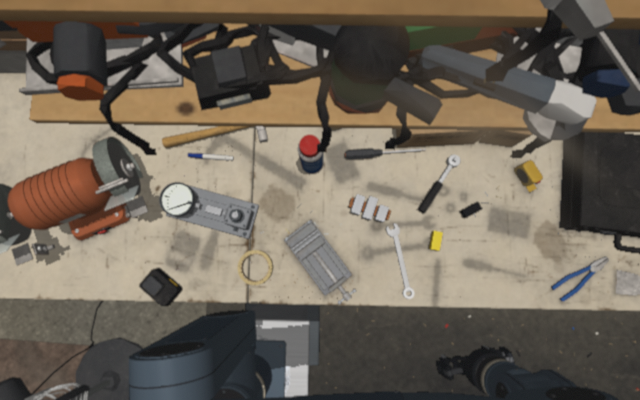

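View pics/side0.png

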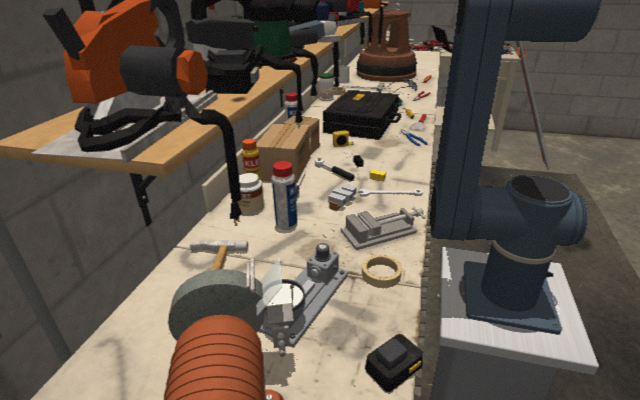

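The top view shows the comparator with its dial at about (180,200) and knob at (237,215), the stand at about (370,208), and the vice at (318,258). The can stands at (311,155). Next I'll take enlarged crops.

```bash
cat > h.py <<'E'
import numpy as np,cv2
from scipy.spatial.transform import Rotation as R
from station import status,cams,order,env
def rot(c): q=c["attitude"];return R.from_quat([q[1],q[2],q[3],q[0]]).as_matrix()
def ray(c,u,v):
    K=c["mtx"];d=np.array([(u-K[0,2])/K[0,0],-(v-K[1,2])/K[1,1],-1]);return rot(c)@d
def p2w(c,u,v,z):
    d=ray(c,u,v);p=c["position"];return p+d*(z-p[2])/d[2]
def w2p(c,P):
    q=rot(c).T@(np.asarray(P)-c["position"]);K=c["mtx"]
    return np.array([K[0,2]+K[0,0]*q[0]/-q[2],K[1,2]+K[1,1]*q[1]/q[2]])
def crop(c,x,y,w,h,k,name): cv2.imwrite("pics/"+name,cv2.resize(c["color"][y:y+h,x:x+w],None,fx=k,fy=k,interpolation=cv2.INTER_CUBIC))
E
python3 - <<'E'
from h import *
c=cams.snapshot("top")
a=cv2.resize(c["color"][175:245,155:265],None,fx=7,fy=7,interpolation=cv2.INTER_CUBIC)
cv2.imwrite("pics/g1.png",a)
crop(c,340,185,60,45,12,"s1.png")
E
```

```text
(no output)
```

View pics/g1.png

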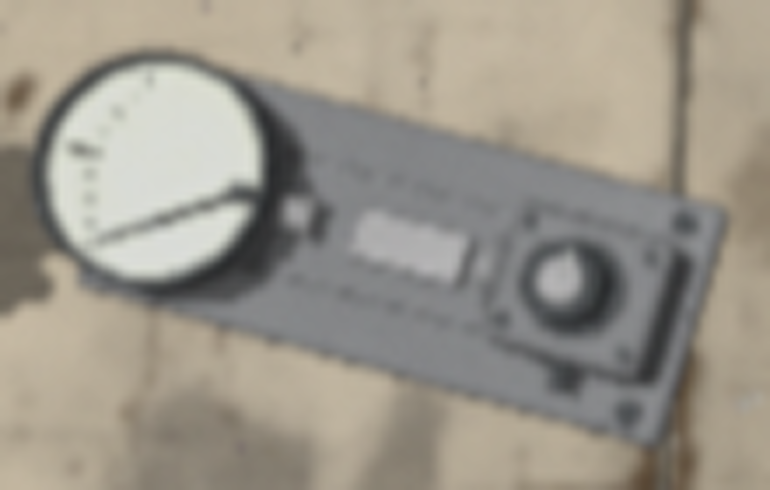

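View pics/s1.png

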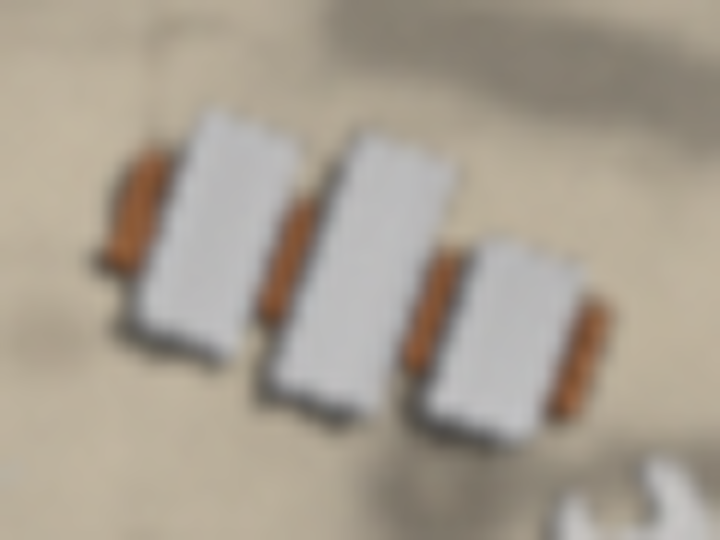

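```bash
cat > fit.py <<'E'
from h import *
from scipy.optimize import least_squares
c=cams.snapshot("top")
px=lambda x,y,k,x0,y0:np.array([(x+.5)/k-.5+x0,(y+.5)/k-.5+y0])
G=[((0,85,88),(152,170)),((10,17,34),(362,207)),((10,-29,34),(470,240)),((-10,-29,34),(458,283)),((-10,17,34),(350,258)),((52,None,14),(728,212)),((-52,None,14),(655,445))]
def W(p,P): 
    x,y,a=p;P=np.array(P)/1000;return [x+np.cos(a)*P[0]-np.sin(a)*P[1],y+np.sin(a)*P[0]+np.cos(a)*P[1],P[2]]
def res(p): return np.concatenate([w2p(c,W(p[:3],[P[0],p[3] if P[1] is None else P[1],P[2]]))-px(*m,7,155,175) for P,m in G])
r=least_squares(res,[.3,.1,-.2,-100]);print("gauge",r.x,np.round(res(r.x),2))
k=p2w(c,*px(566,284,7,155,175),.097);a=r.x[2];d=k[:2]-r.x[:2]
print("knob",k,"in gauge",np.cos(a)*d[0]+np.sin(a)*d[1],-np.sin(a)*d[0]+np.cos(a)*d[1])
B=dict(left=[(207,110),(302,145),(235,350),(137,325)],mid=[(362,130),(457,165),(372,405),(272,378)],right=[(482,240),(582,268),(532,438),(425,408)])
for n,q in B.items():
    w=np.array([p2w(c,*px(*m,12,340,185),.040) for m in q]);ax=(w[0]+w[1]-w[2]-w[3])/2
    print(n,w.mean(0),"len",np.linalg.norm(ax),"wid",np.linalg.norm(w[1]-w[0]),"yaw",np.arctan2(ax[1],ax[0]))
def fs(p): 
    o=[]
    for n,yy,L in(("left",36,54),("mid",0,64),("right",-36,44)):
        for (sx,sy),m in zip(((1,1),(1,-1),(-1,-1),(-1,1)),B[n]): o.append(w2p(c,W(p,[sx*L/2,yy+sy*13,40]))-px(*m,12,340,185))
    return np.concatenate(o)
r=least_squares(fs,[.3,-.3,-.2]);print("stand",r.x,np.round(fs(r.x),2)); print("block",W(r.x,[0,36,14]))
E
python3 fit.py
```

```text
gauge [   0.45808533    0.12609524   -0.25069981 -122.11957745] [-0.27 -0.2   0.3   0.3   0.23 -0.17 -0.15  0.41 -0.11 -0.29 -0.03 -0.66
  0.03  0.62]
knob [0.43600528 0.0419575  0.097     ] in gauge -0.0005167526279698 -0.08698517719941189
left [ 0.48071535 -0.29145904  0.04      ] len 0.05282745382337908 wid 0.02392872354984173 yaw -0.3033959253366344
mid [ 0.47255613 -0.32586027  0.04      ] len 0.06194584444137549 wid 0.02387192770601113 yaw -0.3357105662206705
right [ 0.45671816 -0.35873732  0.04      ] len 0.042241075426003284 wid 0.024390401305595014 yaw -0.3024949136021785
stand [ 0.4700069  -0.32535363 -0.32654549] [-0.16 -0.48  0.57 -0.35 -0.08  0.33 -0.6  -0.68 -0.53  0.44  0.22  0.58
 -0.02  1.7  -0.4   0.84  0.34 -1.21  0.71 -0.46 -0.11 -0.07  0.07 -0.68]
block [np.float64(0.48155472744095174), np.float64(-0.2912560062465125), np.float64(0.014)]
```

```bash
python3 - <<'E'
from h import *
c=cams.snapshot("top")
for n,u,v,z in (("can base",311,172,0),("can top",309,145,.2),("spot",205,262,0),("ring l",238,267,0),("batt r",180,285,0.0),("battT",158,272,.05),("gauge LL",168,215,0)): print(n,p2w(c,u,v,z).round(3))
s=cams.snapshot("side");im=s["color"].copy();k=5;x0,y0=255,175
big=cv2.resize(im[y0:y0+110,x0:x0+115],None,fx=k,fy=k,interpolation=cv2.INTER_CUBIC)
def line(o,a,P,Q,col=(0,0,255)):
    f=lambda P:w2p(s,[o[0]+np.cos(a)*P[0]-np.sin(a)*P[1],o[1]+np.sin(a)*P[0]+np.cos(a)*P[1],P[2]])
    cv2.line(big,*[tuple(int(round(t)) for t in ((f(p)+.5-(x0,y0))*k-.5)) for p in (P,Q)],col,1)
def rect(o,a,cx,cy,hx,hy,z,col):
    q=[(cx+i*hx,cy+j*hy,z) for i,j in((1,1),(1,-1),(-1,-1),(-1,1))]
    for i in range(4): line(o,a,q[i],q[(i+1)%4],col)
rect((.4807,-.2915),-.315,0,0,.027,.013,.04,(0,0,255))
g=(.4581,.1261);a=-.2507
rect(g,a,0,-.006,.010,.023,.034,(0,255,0))
rect(g,a,0,-.087,.016,.016,.097,(0,0,255))
rect(g,a,0,.085,.047,.047,.088,(255,0,0))
cv2.imwrite("pics/s2.png",big)
E
```

```text
can base [ 0.579 -0.155  0.   ]
can top [ 0.604 -0.156  0.2  ]
spot [0.309 0.145 0.   ]
ring l [0.296 0.049 0.   ]
batt r [0.242 0.213 0.   ]
battT [0.279 0.259 0.05 ]
gauge LL [0.443 0.262 0.   ]
```

View pics/s2.png

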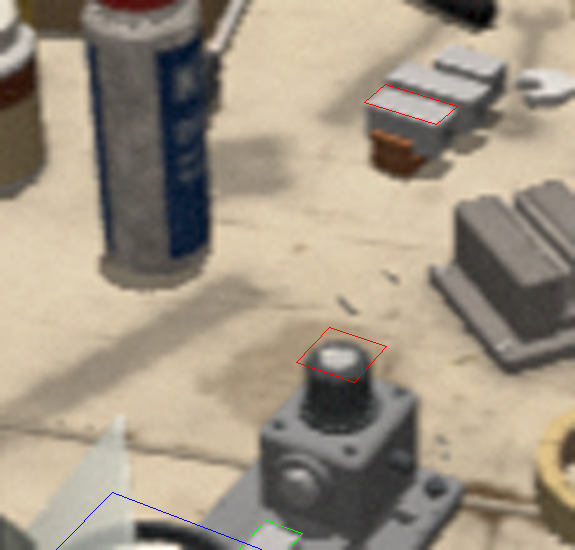

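drive_tool(translation=[[0.72, 0.437, -0.16], [0.72, 0.437, -0.16], [0.72, 0.437, -0.16], [0.72, 0.437, -0.16], [0.72, 0.437, -0.16], [0.72, 0.437, -0.16], [0.72, 0.437, -0.16], [0.72, 0.437, -0.16], [0.72, 0.437, -0.16], [0.72, 0.437, -0.16], [0.72, 0.437, -0.16], [0.72, 0.437, -0.16]], angular=[[0, 0, 0.683], [0, 0, 0.683], [0, 0, 0.683], [0, 0, 0.683], [0, 0, 0.683], [0, 0, 0.683], [0, 0, 0.683], [0, 0, 0.683], [0, 0, 0.683], [0, 0, 0.683], [0, 0, 0.683], [0, 0, 0.683]], fingers=[-1, -1, -1, -1, -1, -1, -1, -1, -1, -1, -1, -1])

```text
t: 1.8
eef_pos: [0.4801, -0.2932, 0.1217]
eef_rot: [0.0, 0.81, 0.587, 0.0]
wrist_force: [-0.2, -0.4, -1.0]
finger_gap: 1.001
finger_force: 0.0
```

drive_tool(translation=[[0.001, 0.003, -0.12], [0.001, 0.003, -0.18], [0.001, 0.003, -0.222], [0.001, 0.003, -0.222], [0.001, 0.003, -0.222]], angular=[[0, 0, 0], [0, 0, 0], [0, 0, 0], [0, 0, 0], [0, 0, 0]], fingers=[-1, -1, -1, -1, -1])

```text
t: 2.42
eef_pos: [0.4816, -0.2916, 0.0115]
eef_rot: [0.001, 0.809, 0.588, 0.0]
wrist_force: [0.2, -0.9, 0.9]
finger_gap: 1.001
finger_force: 0.0
```

```bash
python3 - <<'E'
from h import *
c=cams.snapshot("top");print(status.get_state()["eef_pos"],status.get_state()["wrist_force"])
s=cams.snapshot("side")
a=cv2.resize(c["color"][180:240,330:410],None,fx=7,fy=7,interpolation=cv2.INTER_CUBIC)
b=cv2.resize(s["color"][160:220,310:370],None,fx=7,fy=7,interpolation=cv2.INTER_CUBIC)
b=cv2.resize(b,(235,420)) if 0 else b[:, :235+0]
cv2.imwrite("pics/g2.png",np.hstack([a,b]))
E
```

```text
[ 0.48206049 -0.29191323  0.01202912] [ 0.11813427 -0.57313483  0.68216226]
```

View pics/g2.png

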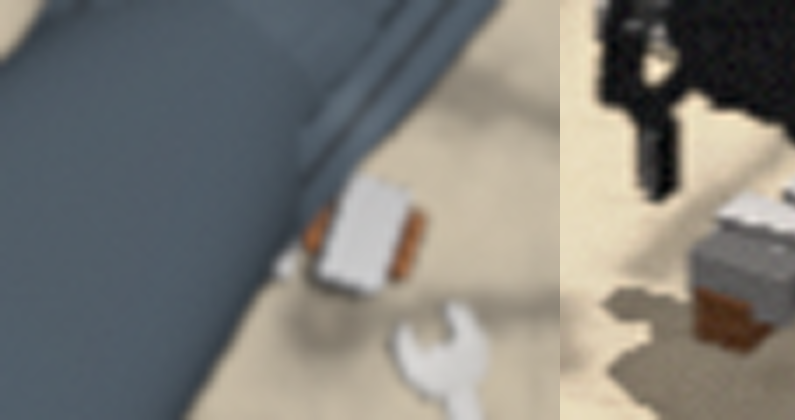

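```bash
python3 - <<'E'
from h import *
s=cams.snapshot("side")
for z in (.012,.025,.04,.055,.07):print(z,[(w2p(s,[.482+r*.95,-.292-r*.31,z]).round(1)) for r in (.027,.0425,.057)])
print(status.get_state()["qpos"])
E
```

```text
0.012 [array([329.2, 200.5]), array([325.2, 199.2]), array([321.5, 198. ])]
0.025 [array([329.2, 197.1]), array([325.2, 195.8]), array([321.4, 194.6])]
0.04 [array([329.2, 193. ]), array([325.1, 191.8]), array([321.4, 190.6])]
0.055 [array([329.1, 189. ]), array([325. , 187.8]), array([321.3, 186.6])]
0.07 [array([329.1, 184.9]), array([325. , 183.7]), array([321.2, 182.5])]
[-6.63308012e-01  1.86701605e-01 -1.27985309e-01  1.25284616e+00
  2.50353222e-05  1.22213156e+00]
```

```bash
python3 - <<'E'
from h import *
s=cams.snapshot("side");crop(s,300,150,75,56,10,"f1.png")
E
```

```text
(no output)
```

View pics/f1.png

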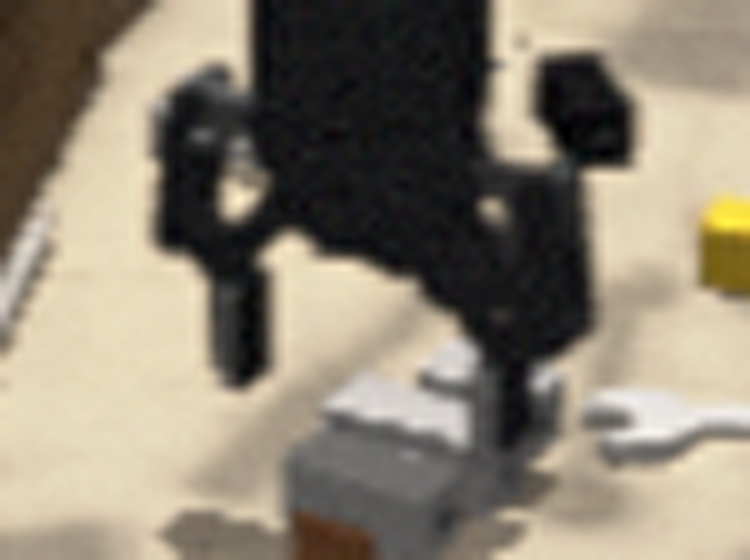

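```bash
python3 - <<'E'
from h import *
s=cams.snapshot("side");t=cams.snapshot("top")
for P in ([.482,-.292,.025],[.482,-.292,.053],[.482,-.318,.025]):
  P=np.array(P);u=np.array([.95,-.31,0])
  print(P,[w2p(s,P+r*u).round(1) for r in(-.05,0,.05)],[w2p(t,P+r*u).round(1) for r in(-.05,0,.05)])
E
```

```text
[ 0.482 -0.292  0.025] [array([349.9, 203.6]), array([336.3, 199.3]), array([323.2, 195.2])] [array([352.1, 220.5]), array([357.7, 204.2]), array([363.2, 188. ])]
[ 0.482 -0.292  0.053] [array([350. , 195.9]), array([336.3, 191.7]), array([323.1, 187.7])] [array([352.8, 219.6]), array([358.5, 202.8]), array([364.1, 186.2])]
[ 0.482 -0.318  0.025] [array([351.5, 199.4]), array([338.1, 195.3]), array([325.2, 191.3])] [array([361.2, 220.7]), array([366.7, 204.3]), array([372.2, 188.2])]
```

drive_tool(translation=[[0, 0, 0], [0, 0, 0], [0, 0, 0], [0, 0, 0], [0, 0, 0], [0, 0, 0]], angular=[[0, 0, 0], [0, 0, 0], [0, 0, 0], [0, 0, 0], [0, 0, 0], [0, 0, 0]], fingers=[0.1, 0.1, 0.1, 0.1, 0.1, 0.1], squeeze=25)

```text
t: 3.48
eef_pos: [0.4811, -0.2909, 0.0103]
eef_rot: [-0.0, 0.809, 0.588, -0.0]
wrist_force: [0.6, 0.7, -0.9]
finger_gap: 0.448
finger_force: 0.0
```

```bash
python3 - <<'E'
from h import *
s=cams.snapshot("side");crop(s,300,150,75,56,10,"f2.png");print(status.get_state()["finger_gap"])
E
```

```text
0.44962661052375225
```

View pics/f2.png

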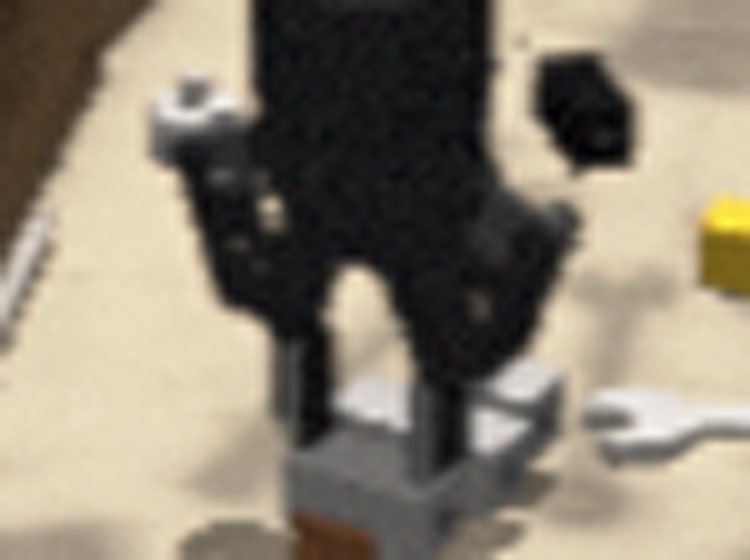

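The fingers shut to 0.45 without touching anything, and the picture shows both tips, at about (315,440) and (430,475), just above the block top. So the real tip is roughly 27 mm higher than the reported one. I'll open, go lower and grip again.

drive_tool(translation=[[0, 0, 0], [0, 0, 0], [0, 0, 0], [0, 0, 0], [0, 0, -0.02], [0, 0, -0.04], [0, 0, -0.05], [0, 0, -0.05]], angular=[[0, 0, 0], [0, 0, 0], [0, 0, 0], [0, 0, 0], [0, 0, 0], [0, 0, 0], [0, 0, 0], [0, 0, 0]], fingers=[-1, -1, -1, -1, -1, -1, -1, -1])

```text
t: 4.53
eef_pos: [0.4803, -0.2904, -0.0158]
eef_rot: [-0.001, 0.809, 0.588, -0.0]
wrist_force: [0.0, -0.2, 0.1]
finger_gap: 0.998
finger_force: 0.0
```

drive_tool(translation=[[0, 0, 0], [0, 0, 0], [0, 0, 0], [0, 0, 0], [0, 0, 0], [0, 0, 0]], angular=[[0, 0, 0], [0, 0, 0], [0, 0, 0], [0, 0, 0], [0, 0, 0], [0, 0, 0]], fingers=[0.3, 0.3, 0.3, 0.3, 0.3, 0.3], squeeze=50)

```text
t: 5.28
eef_pos: [0.4817, -0.2914, -0.014]
eef_rot: [0.001, 0.809, 0.588, 0.0]
wrist_force: [0.5, -0.3, 4.6]
finger_gap: 0.619
finger_force: 55.3
```

drive_tool(translation=[[0, 0, 0.1], [0, 0, 0.2], [0, 0, 0.28], [-0.1, 0.04, 0.28], [-0.2, 0.12, 0.28], [-0.3, 0.2, 0.28], [-0.322, 0.3, 0.28], [-0.322, 0.4, 0.28], [-0.322, 0.5, 0.28], [-0.322, 0.6, 0.28], [-0.322, 0.7, 0.28], [-0.322, 0.8, 0.28]], angular=[[0, 0, 0], [0, 0, 0], [0, 0, 0], [0, 0, 0.1], [0, 0, 0.2], [0, 0, 0.3], [0, 0, 0.4], [0, 0, 0.5], [0, 0, 0.6], [0, 0, 0.7], [0, 0, 0.8], [0, 0, 0.9]], fingers=[0.3, 0.3, 0.3, 0.3, 0.3, 0.3, 0.3, 0.3, 0.3, 0.3, 0.3, 0.3])

```text
t: 6.78
eef_pos: [0.3188, 0.1105, 0.1241]
eef_rot: [-0.001, 0.262, 0.965, -0.0]
wrist_force: [0.3, -0.1, -1.6]
finger_gap: 0.62
finger_force: 54.7
```

drive_tool(translation=[[0, 0.062, -0.05], [0, 0.062, -0.12], [0, 0.062, -0.2], [0, 0.062, -0.26], [0, 0.062, -0.285], [0, 0.062, -0.29], [0, 0.062, -0.296], [0, 0.062, -0.3]], angular=[[0, 0, 0.19], [0, 0, 0.19], [0, 0, 0.19], [0, 0, 0.19], [0, 0, 0.19], [0, 0, 0.19], [0, 0, 0.19], [0, 0, 0.19]], fingers=[0.3, 0.3, 0.3, 0.3, 0.3, 0.3, 0.3, 0.3])

```text
t: 7.78
eef_pos: [0.3213, 0.1403, -0.0236]
eef_rot: [0.001, 0.125, 0.992, 0.0]
wrist_force: [0.2, 0.5, -2.2]
finger_gap: 0.619
finger_force: 54.6
```

Not touching yet; down in 1 mm steps.

drive_tool(translation=[[0, 0, -0.002], [0, 0, -0.004], [0, 0, -0.006], [0, 0, -0.007], [0, 0, -0.007]], angular=[[0, 0, 0], [0, 0, 0], [0, 0, 0], [0, 0, 0], [0, 0, 0]], fingers=[0.3, 0.3, 0.3, 0.3, 0.3])

```text
t: 8.4
eef_pos: [0.3201, 0.1401, -0.028]
eef_rot: [0.0, 0.125, 0.992, 0.0]
wrist_force: [0.0, -0.2, -0.6]
finger_gap: 0.624
finger_force: 54.9
```

drive_tool(translation=[[0, 0, 0], [0, 0, 0], [0, 0, 0], [0, 0, 0], [0, 0, 0.08], [0, 0, 0.16], [0, 0, 0.16], [0, 0, 0.16], [0, 0, 0.16], [0, 0, 0.16], [0, 0, 0.16], [0, 0, 0.16]], angular=[[0, 0, 0], [0, 0, 0], [0, 0, 0], [0, 0, 0], [0, 0, 0], [0, 0, 0], [0, 0, 0.2], [0, 0, 0.4], [0, 0, 0.6], [0, 0, 0.8], [0, 0, 0.95], [0, 0, 0.95]], fingers=[-1, -1, -1, -1, -1, -1, -1, -1, -1, -1, -1, -1])

```text
t: 9.9
eef_pos: [0.3201, 0.14, 0.0518]
eef_rot: [0.0, -0.426, 0.905, -0.0]
wrist_force: [-0.3, 0.1, -0.8]
finger_gap: 0.997
finger_force: 0.0
```

```bash
python3 - <<'E'
from h import *
print(status.get_state()["qpos"].round(2),status.get_state()["eef_pos"])
s=cams.snapshot("side");c=cams.snapshot("top")
P=np.array([.32,.14,.026]);print(w2p(s,P),w2p(c,P))
u,v=w2p(s,P).astype(int);u2,v2=w2p(c,P).astype(int)
a=cv2.resize(s["color"][v-30:v+30,u-30:u+30],None,fx=6,fy=6,interpolation=cv2.INTER_CUBIC)
b=cv2.resize(c["color"][v2-30:v2+30,u2-30:u2+30],None,fx=6,fy=6,interpolation=cv2.INTER_CUBIC)
cv2.imwrite("pics/p1.png",np.hstack([a,b]));print(u-30,v-30,u2-30,v2-30)
E
```

```text
[ 0.22 -0.42 -0.6   1.39 -0.   -0.66] [0.32008201 0.14003189 0.05180915]
[362.75478033 305.04836155] [204.37958955 258.06290339]
332 275 174 228
```

View pics/p1.png

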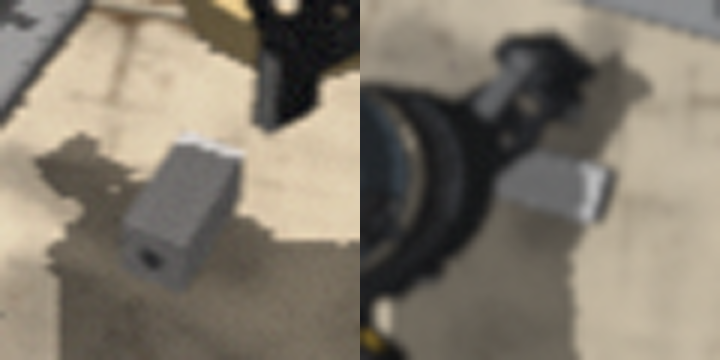

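The block lies flat on the bench where expected, at about (362.8,306) in the side view. Now I'll regrip it across its width.

drive_tool(translation=[[0, 0, 0], [0, 0, 0], [0, 0, 0], [0, 0, -0.08], [0, 0, -0.13], [0, 0, -0.156], [0, 0, -0.156], [0, 0, -0.156], [0, 0, -0.156], [0, 0, -0.156], [0, 0, -0.156], [0, 0, -0.156]], angular=[[0, 0, 0.12], [0, 0, 0.24], [0, 0, 0.293], [0, 0, 0.293], [0, 0, 0.293], [0, 0, 0.293], [0, 0, 0.293], [0, 0, 0.293], [0, 0, 0.293], [0, 0, 0.293], [0, 0, 0.293], [0, 0, 0.293]], fingers=[-1, -1, -1, -1, -1, -1, -1, 0.6, 0.6, 0.6, 0.6, 0.6])

```text
t: 11.5
eef_pos: [0.3211, 0.1403, -0.0253]
eef_rot: [0.001, -0.611, 0.792, -0.0]
wrist_force: [-0.3, 0.1, 3.1]
finger_gap: 0.291
finger_force: 50.0
```

drive_tool(translation=[[0, 0, 0], [0, 0, 0], [0, 0, 0]], angular=[[0, 0, 0], [0, 0, 0], [0, 0, 0]], fingers=[0.8, 0.8, 0.8])

```text
t: 11.88
eef_pos: [0.3211, 0.1403, -0.0253]
eef_rot: [0.001, -0.611, 0.792, -0.0]
wrist_force: [1.0, 0.4, 4.9]
finger_gap: 0.294
finger_force: 50.2
```

drive_tool(translation=[[0, 0, 0.1], [0, 0, 0.2], [0.1, -0.012, 0.2], [0.2, -0.025, 0.2], [0.272, -0.034, 0.2], [0.272, -0.034, 0.2], [0.272, -0.034, 0.15], [0.272, -0.034, 0.1], [0.272, -0.034, 0.08], [0.272, -0.034, 0.08]], angular=[[0, 0, 0], [0, 0, 0], [0, 0, 0.003], [0, 0, 0.003], [0, 0, 0.003], [0, 0, 0.003], [0, 0, 0.003], [0, 0, 0.003], [0, 0, 0.003], [0, 0, 0.003]], fingers=[0.8, 0.8, 0.8, 0.8, 0.8, 0.8, 0.8, 0.8, 0.8, 0.8])

```text
t: 13.12
eef_pos: [0.4541, 0.123, 0.0125]
eef_rot: [-0.002, -0.613, 0.79, 0.001]
wrist_force: [0.4, 0.5, -2.5]
finger_gap: 0.298
finger_force: 50.3
```

```bash
python3 - <<'E'
from h import *
print(status.get_state()["eef_pos"],status.get_state()["wrist_force"])
s=cams.snapshot("side");c=cams.snapshot("top")
g=np.array([.4581,.1261,0]);a=-.2507
f=lambda P:g+np.array([np.cos(a)*P[0]-np.sin(a)*P[1],np.sin(a)*P[0]+np.cos(a)*P[1],P[2]])
u,v=w2p(s,f((0,0,.05))).astype(int);u2,v2=w2p(c,f((0,0,.05))).astype(int)
k=8
A=cv2.resize(s["color"][v-30:v+30,u-25:u+25],None,fx=k,fy=k,interpolation=cv2.INTER_CUBIC)
for q in [[(x,y,.040) ,(x2,y2,.040)] for (x,y),(x2,y2) in (((-.013,-.030),(.013,-.030)),((-.013,.024),(.013,.024)),((.013,-.03),(.013,.024)),((-.013,-.03),(-.013,.024)))]:
    cv2.line(A,*[tuple(int(t) for t in (w2p(s,f(p))+.5-(u-25,v-30))*k) for p in q],(0,0,255),1)
B=cv2.resize(c["color"][v2-30:v2+30,u2-25:u2+25],None,fx=k,fy=k,interpolation=cv2.INTER_CUBIC)
cv2.imwrite("pics/p2.png",np.hstack([A[:,:390],B[:,:400]]))
E
```

```text
[0.45405331 0.12298631 0.01254841] [ 0.41544729  0.47370088 -2.52289906]
```

View pics/p2.png

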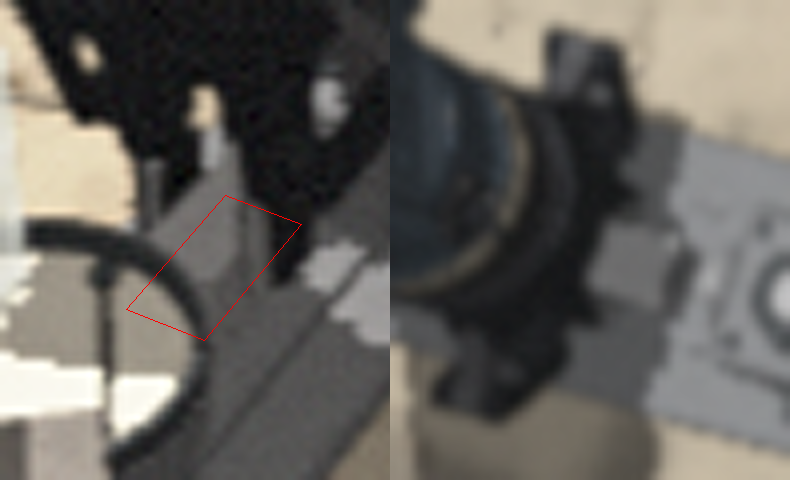

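drive_tool(translation=[[0.005, 0, 0], [0.005, 0, -0.003], [0.005, 0, -0.005], [0.005, 0, -0.006], [0.005, 0, -0.006]], angular=[[0, 0, 0], [0, 0, 0], [0, 0, 0], [0, 0, 0], [0, 0, 0]], fingers=[0.8, 0.8, 0.8, 0.8, 0.8])

```text
t: 13.85
eef_pos: [0.4584, 0.123, 0.0107]
eef_rot: [-0.0, -0.613, 0.79, 0.0]
wrist_force: [0.2, -0.1, -2.7]
finger_gap: 0.292
finger_force: 50.3
```

drive_tool(translation=[[-0.002, 0, -0.002], [-0.002, 0, -0.003], [-0.002, 0, -0.004], [-0.002, 0, -0.004]], angular=[[0, 0, 0], [0, 0, 0], [0, 0, 0], [0, 0, 0]], fingers=[0.8, 0.8, 0.8, 0.8])

```text
t: 14.35
eef_pos: [0.4576, 0.1231, 0.0088]
eef_rot: [0.0, -0.613, 0.79, 0.0]
wrist_force: [-0.2, 0.3, -2.4]
finger_gap: 0.294
finger_force: 50.5
```

drive_tool(translation=[[0, 0, -0.001], [0, 0, -0.002], [0, 0, -0.003], [0, 0, -0.003]], angular=[[0, 0, 0], [0, 0, 0], [0, 0, 0], [0, 0, 0]], fingers=[0.8, 0.8, 0.8, 0.8])

```text
t: 14.85
eef_pos: [0.4577, 0.1231, 0.0087]
eef_rot: [0.0, -0.613, 0.79, -0.0]
wrist_force: [-4.2, -0.3, 7.2]
finger_gap: 0.293
finger_force: 51.6
```

drive_tool(translation=[[0, 0, 0.001], [0, 0, 0.001], [0, 0, 0.001], [0, 0, 0.001], [0, 0, 0.001], [0, 0, 0.001], [0, 0, 0.08], [0, 0, 0.16], [0, 0, 0.24], [0, 0, 0.3], [0, 0, 0.3]], angular=[[0, 0, 0], [0, 0, 0], [0, 0, 0], [0, 0, 0], [0, 0, 0], [0, 0, 0], [0, 0, 0], [0, 0, 0], [0, 0, 0], [0, 0, 0], [0, 0, 0]], fingers=[0.3, 0, -0.5, -1, -1, -1, -1, -1, -1, -1, -1])

```text
t: 16.23
eef_pos: [0.4598, 0.1233, 0.1605]
eef_rot: [0.003, -0.613, 0.79, -0.002]
wrist_force: [-0.3, -0.1, 1.1]
finger_gap: 1.0
finger_force: 0.0
```

drive_tool(translation=[[-0.02, -0.08, 0], [-0.042, -0.163, -0.03], [-0.042, -0.163, -0.06], [-0.042, -0.163, -0.06], [-0.042, -0.163, -0.06]], angular=[[0, 0, 0], [0, 0, 0], [0, 0, 0], [0, 0, 0], [0, 0, 0]], fingers=[-1, -1, -1, -1, -1])

```text
t: 16.85
eef_pos: [0.4365, 0.0423, 0.127]
eef_rot: [-0.0, -0.613, 0.79, 0.0]
wrist_force: [0.2, 0.2, -0.1]
finger_gap: 0.997
finger_force: 0.0
```

```bash
cat > m.py <<'E'
from h import *
g=np.array([.4581,.1261,0]);a=-.2507
f=lambda P:g+np.array([np.cos(a)*P[0]-np.sin(a)*P[1],np.sin(a)*P[0]+np.cos(a)*P[1],P[2]])
def warp(c,z,xs,ys):
    X,Y=np.meshgrid(xs,ys,indexing="ij")
    uv=np.array([[w2p(c,f((x,y,z))) for x,y in zip(r,q)] for r,q in zip(X,Y)],np.float32)
    return cv2.remap(cv2.cvtColor(c["color"],cv2.COLOR_BGR2GRAY),uv[...,0],uv[...,1],cv2.INTER_CUBIC).astype(float)
def pointer(c,piv=(0.000,.0535)):
    th=np.arange(-.15,1.25,.01);rr=np.arange(.012,.046,.002);best=[]
    d=[]
    for t in th:
        b=t-.60   # 0.6 = along +y ; idle leans to -x
        p=[w2p(c,f((piv[0]+r*np.sin(b),piv[1]+r*np.cos(b),.080))) for r in rr]
        p=np.array(p,np.float32)
        d.append(cv2.remap(cv2.cvtColor(c["color"],cv2.COLOR_BGR2GRAY),p[:,:1],p[:,1:],cv2.INTER_LINEAR).mean())
    d=np.array(d);w=np.clip(np.median(d)-15-d,0,None)
    i=d.argmin();m=abs(th-th[i])<.2
    return (th*w*m).sum()/max((w*m).sum(),1e-9),d[i],np.median(d)
E
python3 - <<'E'
from m import *
st=status.get_state();print(st["eef_pos"],st["qpos"].round(2))
c=cams.snapshot("top");c0=dict(c);c0["color"]=cv2.imread("pics/top0.png")
px=lambda x,y:np.array([(x+.5)/7-.5+155,(y+.5)/7-.5+175])
R2=np.array([[np.cos(a),np.sin(a)],[-np.sin(a),np.cos(a)]])
for n,q in (("hub",(243,188)),("tip",(93,243)),("mark",(82,150))): print(n,R2@(p2w(c,*px(*q),.08)-g)[:2])
for pv in ((0,.050),(0,.0535),(0,.057)): print(pv,pointer(c0,pv),pointer(c,pv))
w=warp(c,.060,np.arange(-.02,.0201,.002),np.arange(-.05,.031,.004));print(w.astype(int))
E
```

```text
[0.43649507 0.04230925 0.12695903] [-0.06 -0.18 -0.27  1.49  0.   -1.38]
hub [0.00275454 0.05059189]
tip [-0.03360272  0.10059104]
mark [0.00026336 0.11638464]
(0, 0.05) (np.float64(0.03597982708933735), np.float64(146.94117647058823), np.float64(216.7058823529412)) (np.float64(0.0), np.float64(51.705882352941174), np.float64(58.529411764705884))
(0, 0.0535) (np.float64(-0.030101115332761243), np.float64(150.05882352941177), np.float64(217.1764705882353)) (np.float64(0.0), np.float64(53.76470588235294), np.float64(63.76470588235294))
(0, 0.057) (np.float64(-0.07639205058717247), np.float64(155.8235294117647), np.float64(217.11764705882354)) (np.float64(0.0), np.float64(57.05882352941177), np.float64(67.79411764705883))
[[25 26 22 28 32 37 33 32 41 56 66 58 48 42 41 40 40 41 41 42 41]
 [25 26 23 28 34 37 32 32 52 67 67 50 44 43 42 43 41 41 40 39 41]
 [26 24 25 31 35 35 31 39 64 71 59 46 44 45 45 45 43 40 40 41 42]
 [25 23 28 34 36 32 31 48 73 68 47 43 45 46 46 47 43 41 40 41 41]
 [24 23 30 36 36 31 33 54 72 57 39 41 46 45 46 47 44 42 38 41 42]
 [24 25 32 37 34 30 38 53 62 42 36 38 43 
[... 315 characters left out ...]
46 36 33 39 43 46 47 46 46 43 38 38 38]
 [34 53 47 34 32 54 58 46 44 35 34 39 43 45 46 46 46 44 41 40 41]
 [36 54 47 33 35 63 64 48 42 34 36 40 45 45 45 45 45 43 42 41 42]
 [38 55 46 32 38 70 70 55 41 32 36 41 45 47 43 43 43 42 42 42 43]
 [41 55 44 31 42 74 68 60 40 31 39 42 48 48 43 43 41 43 43 43 43]
 [43 54 43 30 46 77 66 56 36 31 40 41 51 51 44 45 42 44 44 44 43]
 [44 54 42 31 53 82 63 46 32 35 39 42 53 53 44 45 43 43 45 44 44]
 [44 55 43 32 62 90 65 44 32 38 37 43 54 54 45 46 42 42 44 44 44]
 [44 55 43 29 66 97 70 49 35 38 36 44 55 56 46 48 42 44 43 43 43]
 [44 56 41 29 62 93 70 54 38 38 36 46 56 58 46 49 43 44 44 42 41]
 [45 54 39 30 59 83 67 58 40 37 39 51 58 60 46 48 45 42 43 42 41]]
```

```bash
cat >> m.py <<'E'
def pointer2(c,piv=(0.000,.0518),r0=.012,r1=.046):
    gr=cv2.cvtColor(c["color"],cv2.COLOR_BGR2GRAY)
    gr=cv2.resize(gr,None,fx=4,fy=4,interpolation=cv2.INTER_CUBIC)
    bh=cv2.GaussianBlur(cv2.morphologyEx(gr,cv2.MORPH_BLACKHAT,np.ones((25,25),np.uint8)),(5,5),0)
    th=np.arange(-.25,1.25,.01);d=[]
    for t in th:
        b=t-.6
        p=np.array([w2p(c,f((piv[0]+r*np.sin(b),piv[1]+r*np.cos(b),.080))) for r in np.arange(r0,r1,.002)],np.float32)*4+1.5
        d.append(cv2.remap(bh,p[:,:1],p[:,1:],cv2.INTER_LINEAR).astype(float).mean())
    d=np.array(d);i=d.argmax();m=abs(th-th[i])<.12;w=np.clip(d-d[i]*.4,0,None)*m
    return round((th*w).sum()/w.sum(),3),round(d[i],1),d[::5].astype(int)
E
python3 - <<'E'
from m import *
c=cams.snapshot("top");c["color"]=cv2.imread("pics/top0.png");print("top0",pointer2(c))
s=cams.snapshot("side");print("side now",pointer2(s))
s["color"]=cv2.imread("pics/side0.png");print("side0",pointer2(s))
E
```

```text
top0 (np.float64(-0.002), np.float64(75.5), array([10, 16, 27, 45, 65, 75, 64, 43, 25, 14,  8,  4,  2,  1,  0,  0,  0,
        0,  0,  0,  0,  0,  0,  0,  0,  0,  0,  0,  0,  0]))
side now (np.float64(-0.011), np.float64(126.1), array([  8,  13,  25,  52,  99, 124,  76,  37,  17,   7,   3,   1,   0,
         0,   0,   0,   0,   0,   1,   0,   1,   1,   1,   1,   0,   0,
         3,   4,   5,   5]))
side0 (np.float64(-0.01), np.float64(126.1), array([  9,  14,  26,  53,  99, 124,  78,  38,  17,   7,   3,   1,   1,
         0,   0,   0,   1,   1,   1,   1,   1,   1,   1,   1,   1,   1,
         3,   5,   5,   6]))
```

drive_tool(translation=[[0, -0.001, -0.08], [0, -0.001, -0.14], [0, -0.001, -0.162], [0, -0.001, -0.162], [0, -0.001, -0.162], [0, -0.001, -0.162], [0, -0.001, -0.162], [0, -0.001, -0.162], [0, -0.001, -0.162]], angular=[[0, 0, 0], [0, 0, 0], [0, 0, 0], [0, 0, 0], [0, 0, 0], [0, 0, 0], [0, 0, 0], [0, 0, 0], [0, 0, 0]], fingers=[-1, -1, -1, -1, 0.6, 0.6, 0.6, 0.6, 0.6], squeeze=40)

```text
t: 18.12
eef_pos: [0.437, 0.0411, 0.0475]
eef_rot: [0.001, -0.613, 0.79, -0.0]
wrist_force: [-1.9, -0.1, 5.9]
finger_gap: 0.354
finger_force: 39.8
```

drive_tool(translation=[[0, 0, 0], [0, 0, 0], [0, 0, 0], [0, 0, 0], [0, 0, 0], [0, 0, 0], [0, 0, 0], [0, 0, 0], [0, 0, 0], [0, 0, 0]], angular=[[0, 0, -0.12], [0, 0, -0.24], [0, 0, -0.36], [0, 0, -0.48], [0, 0, -0.6], [0, 0, -0.72], [0, 0, -0.84], [0, 0, -0.95], [0, 0, -1.0], [0, 0, -1.0]], fingers=[0.6, 0.6, 0.6, 0.6, 0.6, 0.6, 0.6, 0.6, 0.6, 0.6])

```text
t: 19.38
eef_pos: [0.435, 0.0442, 0.0475]
eef_rot: [-0.002, 0.09, 0.996, 0.003]
wrist_force: [-7.5, 6.8, 8.7]
finger_gap: 0.354
finger_force: 40.3
```

```bash
python3 - <<'E'
from m import *
s=cams.snapshot("side");print(pointer2(s)[:2]);st=status.get_state();print(st["qpos"].round(2),st["torque"].round(2),st["wrist_force"].round(1),st["finger_gap"])
E
```

```text
(np.float64(-0.01), np.float64(125.1))
[-0.06 -0.16 -0.4   1.33  0.01  0.12] [ 1.5   1.39 -0.08] [-6.8  7.9  9.4] 0.35689172584418793
```

drive_tool(translation=[[0, 0, 0], [0, 0, 0], [0, 0, 0], [-0.001, 0.006, 0], [-0.001, 0.006, 0], [-0.001, 0.006, 0], [-0.001, 0.006, 0], [-0.001, 0.006, 0], [-0.001, 0.006, 0]], angular=[[0, 0, 0], [0, 0, 0], [0, 0, 0], [0, 0, 0], [0, 0, 0], [0, 0, 0], [0, 0, 0], [0, 0, 0], [0, 0, 0]], fingers=[0, 0, 0, 0, 0, 0.6, 0.6, 0.6, 0.6])

```text
t: 20.55
eef_pos: [0.4361, 0.044, 0.0465]
eef_rot: [0.0, 0.091, 0.996, -0.0]
wrist_force: [-0.9, -0.8, 3.5]
finger_gap: 0.354
finger_force: 39.9
```

```bash
python3 - <<'E'
from m import *
s=cams.snapshot("side");print(pointer2(s)[:2]);st=status.get_state();print(st["eef_pos"],st["torque"].round(2),st["wrist_force"].round(1),st["finger_gap"])
E
```

```text
(np.float64(-0.011), np.float64(124.5))
[0.43608817 0.04396845 0.0465097 ] [-0.07  0.24  0.09] [-1.2 -0.7  1.8] 0.35863680474745097
```

drive_tool(translation=[[0, 0, 0], [0, 0, 0], [0, 0, 0], [0, 0, 0], [0, 0, 0]], angular=[[0, 0, -0.12], [0, 0, -0.24], [0, 0, -0.36], [0, 0, -0.4], [0, 0, -0.4]], fingers=[0.6, 0.6, 0.6, 0.6, 0.6])

```text
t: 21.22
eef_pos: [0.4365, 0.0448, 0.0465]
eef_rot: [0.0, 0.38, 0.925, 0.001]
wrist_force: [1.1, 2.6, 2.4]
finger_gap: 0.353
finger_force: 39.9
```

```bash
cat > chk.py <<'E'
from m import *
s=cams.snapshot("side");print(pointer2(s)[:2]);st=status.get_state();print(st["eef_pos"].round(4),st["qpos"][5].round(3),st["torque"].round(2),st["wrist_force"].round(1),st["finger_gap"].round(3),st["t"])
E
python3 chk.py
```

```text
(np.float64(-0.011), np.float64(125.1))Traceback (most recent call last):
  File "chk.py", line 2, in <module>
    s=cams.snapshot("side");print(pointer2(s)[:2]);st=status.get_state();print(st["eef_pos"].round(4),st["qpos"][5].round(3),st["torque"].round(2),st["wrist_force"].round(1),st["finger_gap"].round(3),st["t"])
                                                                                                                                                                              ^^^^^^^^^^^^^^^^^^^^^^
AttributeError: 'float' object has no attribute 'round'
```

Still idle; another 0.45 rad.

drive_tool(translation=[[0, 0, 0], [0, 0, 0], [0, 0, 0], [0, 0, 0], [0, 0, 0]], angular=[[0, 0, -0.1], [0, 0, -0.2], [0, 0, -0.3], [0, 0, -0.3], [0, 0, -0.3]], fingers=[0.6, 0.6, 0.6, 0.6, 0.6])

```text
t: 21.9
eef_pos: [0.4371, 0.0452, 0.0465]
eef_rot: [0.0, 0.576, 0.817, 0.002]
wrist_force: [2.5, 5.1, 0.8]
finger_gap: 0.354
finger_force: 39.8
```

```bash
sed -i 's/st\["finger_gap"\].round(3)/st["finger_gap"]/' chk.py; python3 chk.py
```

```text
(np.float64(-0.011), np.float64(124.9))
[0.4371 0.0452 0.0465] 1.176 [ 0.98 -0.49 -0.12] [2.1 4.5 1.1] 0.3551741135147016 21.95
```

drive_tool(translation=[[0, 0, 0], [0, 0, 0], [0, 0, 0], [0, 0, 0]], angular=[[0, 0, -0.1], [0, 0, -0.2], [0, 0, -0.25], [0, 0, -0.25]], fingers=[0.6, 0.6, 0.6, 0.6])

```text
t: 22.45
eef_pos: [0.4377, 0.0453, 0.0465]
eef_rot: [0.0, 0.718, 0.696, 0.002]
wrist_force: [3.9, 4.6, -0.9]
finger_gap: 0.358
finger_force: 39.7
```

```bash
python3 chk.py
```

```text
(np.float64(0.032), np.float64(128.9))
[0.4377 0.0453 0.0466] 1.551 [ 1.08 -0.74 -0.09] [ 4.3  5.3 -0.1] 0.35760944910655534 22.5
```

drive_tool(translation=[[0, 0, 0], [0, 0, 0], [0, 0, 0], [0, 0, 0]], angular=[[0, 0, -0.08], [0, 0, -0.16], [0, 0, -0.22], [0, 0, -0.22]], fingers=[0.6, 0.6, 0.6, 0.6])

```text
t: 23.0
eef_pos: [0.4383, 0.0452, 0.0466]
eef_rot: [0.0, 0.823, 0.568, 0.003]
wrist_force: [4.3, 4.7, -1.8]
finger_gap: 0.355
finger_force: 39.7
```

```bash
python3 chk.py
```

```text
(np.float64(0.436), np.float64(145.8))
[0.4383 0.0452 0.0466] 1.881 [ 1.06 -0.96 -0.11] [ 5.9  4.7 -1.7] 0.35249351387547706 23.05
```

drive_tool(translation=[[0, 0, 0], [0, 0, 0], [0, 0, 0]], angular=[[0, 0, -0.05], [0, 0, -0.085], [0, 0, -0.085]], fingers=[0.6, 0.6, 0.6])

```text
t: 23.42
eef_pos: [0.4385, 0.0451, 0.0466]
eef_rot: [0.0, 0.857, 0.515, 0.003]
wrist_force: [5.5, 4.9, -1.9]
finger_gap: 0.355
finger_force: 39.7
```

```bash
python3 chk.py
```

```text
(np.float64(0.596), np.float64(150.9))
[0.4385 0.0451 0.0466] 2.008 [ 1.   -1.06  0.05] [ 5.5  5.  -1.3] 0.35761596485833796 23.475
```

Near 0.60. Releasing, lifting, and moving clear so the top camera can confirm.

drive_tool(translation=[[0, 0, 0], [0, 0, 0], [0, 0, 0], [0, 0, 0], [0, 0, 0.08], [0, 0, 0.16], [-0.05, 0, 0.24], [-0.15, -0.08, 0.28], [-0.25, -0.16, 0.3], [-0.25, -0.26, 0.3], [-0.25, -0.36, 0.3], [-0.25, -0.46, 0.3]], angular=[[0, 0, 0], [0, 0, 0], [0, 0, 0], [0, 0, 0], [0, 0, 0], [0, 0, 0], [0, 0, 0], [0, 0, 0], [0, 0, 0], [0, 0, 0], [0, 0, 0], [0, 0, 0]], fingers=[0.2, -0.2, -1, -1, -1, -1, -1, -1, -1, -1, -1, -1])

```text
t: 24.98
eef_pos: [0.3107, -0.1877, 0.1968]
eef_rot: [0.001, 0.858, 0.513, 0.0]
wrist_force: [1.3, -0.2, -1.0]
finger_gap: 0.999
finger_force: 0.0
```

```bash
python3 chk.py; python3 - <<'E'
from m import *
c=cams.snapshot("top");print(pointer2(c)[:2],pointer2(c,r0=.02,r1=.055)[:2])
w=warp(c,.060,np.arange(-.024,.0241,.003),np.arange(-.045,.041,.003));print(w.astype(int))
# mark angle from both views (idle picture), relative to the pivot
for n in("top","side"):
    q=cams.snapshot(n);q["color"]=cv2.imread(f"pics/{n}0.png");print(n,"mark",[pointer2(q,r0=r,r1=r+.008)[0] for r in (.058,.060,.062)],[int(x) for x in pointer2(q,r0=.060,r1=.068)[2]])
E
```

```text
(np.float64(0.596), np.float64(149.8))
[ 0.3106 -0.1935  0.1959] 1.333 [-0.32 -0.06  0.02] [ 0.9 -4.9  0.6] 0.9980765005263872 25.025
(np.float64(0.59), np.float64(73.4)) (np.float64(0.587), np.float64(66.2))
[[128 135 133 129 130 132 127 132 135 128 123 129 133 128 132 132 126 123
  130 134 131 132 134 127 125 131 128 100  74]
 [139 139 139 139 139 138 138 139 139 136 135 136 137 137 137 137 135 135
  137 138 136 136 138 136 136 131 120  93  73]
 [138 140 137 139 138 137 133 132 134 134 130 125 124 129 129 128 131 131
  134 135 132 128 129 134 135 123 100  82  71]
 [130 137 134 132 133 126 112 104 116 124 126 115 107 118 127 124 122 125
  130 131 127 126 123 124 133 126  99  80  68]
 [114 121 118 113 116 109  88  79 106 145 158 147 140 148 160 156 148 152
  152 149 154 160 152 149 157 153 119  86  66]
 [111 117 114 112 114 111 105  91 111 166 182 177 173 179 183 178 177 180
  177 175 179 183 178 176 181 179 145  98  70]
 [133 141 144 144 142 141 141 124 123 162 179 179 179 180 180 180 178 180
  179 178 179 180 179 179 180 181 161 121  87]
 [153 165 168 168 166 164 164 147 142 168 17
[... 808 characters left out ...]
 137 135 136 138 138 138 138 135 132 133 136 135 136 138 136 134 137
  137 134 134 136 135 135 139 139 132 108  77]
 [138 131 129 131 132 132 136 136 130 127 128 131 131 135 133 130 133 138
  133 127 128 131 133 135 139 134 129 114  79]
 [136 132 130 130 130 131 135 134 129 128 128 128 130 133 130 125 130 137
  133 127 127 128 130 133 137 132 127 123  94]]
top mark [np.float64(-0.206), np.float64(-0.174), np.float64(-0.165)] [59, 63, 59, 45, 34, 23, 11, 8, 8, 2, 3, 7, 4, 3, 9, 8, 24, 62, 31, 3, 5, 3, 2, 7, 5, 0, 0, 1, 9, 23]
side mark [np.float64(0.744), np.float64(-0.008), np.float64(-0.014)] [10, 17, 19, 19, 17, 36, 9, 4, 6, 4, 6, 4, 3, 6, 4, 5, 6, 5, 3, 8, 26, 3, 4, 23, 3, 4, 6, 2, 3, 11]
```

```bash
python3 - <<'E'
from station import order
print(order.finish_job())
E
```

```text
the job is handed in; nothing more can be done
None
```

The job is handed in: the 54 mm block lies straight on the comparator's rest, and the pointer reads about 0.59 rad in both camera views against 0.60 for the long mark; no verdict came back when I handed it in.

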